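# Hook the grease filter into the worktop extractor

### The job

Fit the slatted grease filter into the open top of the small steel extractor: tilt it, tuck one of its short edges under the lip, then swing the other edge down until the filter lies flat, fully home on the ledge inside, and let go. Leave the plain solid cover plate, which has the same outline and grip, where it lies.

Things in the scene. Friction and masses are not known exactly. Their poses are not given: they have to be found in the camera images.
- filter_grip (a point): Grease filter: flat steel panel 170 (x) x 120 (y) x 8 mm with open slats, 0.2 to 0.4 kg, lying on the worktop. An upright black grip rises from its middle: 12 mm thick along x, 56 mm wide along y, top 53 mm above the panel's underside. This point: in the grip, 40 mm above the panel's underside, over its centre. z: panel's upward normal. Either short edge may go under the lip.
- extractor: Open-topped steel box 202 (x) x 152 (y) mm, fixed. Origin: centre of its underside, on the worktop; z up. Pocket 186 x 136 mm about the origin; the filter rests on a ledge round it at z = 45 mm, 8 mm play each way in x and y, filter_grip then at z = 85. Side walls and +x end wall 8 mm thick, to z = 65. The lip is on the -x end, the side towards the robot, which has a black dial outside.
- extractor_lip (a point): Middle of the lip's free edge, at its underside: x = -67, z = 69 mm in the extractor's frame, same axes. The lip is a shelf 4 mm thick (top z = 73) across the whole -x end, overhanging the pocket by 26 mm (x = -93 to -67). The opening left is 160 mm long, so the 170 mm filter goes in only tilted, its edge at the lip down and first; 10 to 20 degrees are ample.
- cover_grip (a point): Plain cover plate, not to be used: solid steel panel 170 x 120 x 8 mm without slats, with the same black grip, lying flat on the worktop. This point: in its grip, 40 mm above its underside; axes as the filter's.

How it is judged:
At the end, for the whole second after the job is handed in: The filter rests in the extractor's pocket, one edge under the lip: grip point within 12 mm of the pocket's centre in x and y and 5 mm of seated height, level within 3 degrees, turned less than 10 degrees from the pocket; the cover plate within 40 mm of where it lay (x of filter_grip in the frame of extractor between -0.012 and 0.012 m and y of filter_grip in the frame of extractor between -0.012 and 0.012 m and z of filter_grip in the frame of extractor between 0.08 and 0.09 m and angle between filter_grip's own z axis and vertical below 0.055 rad and angle between the x axis of filter_grip and the x axis of extractor, either way round below 0.17 rad and distance of cover_grip from where it was at the start of the episode below 0.04 m and linear speed of filter below 0.02 m/s); the robot touches nothing.
It fails at once if the plain cover plate was moved by more than 40 mm (distance of cover_grip from where it was at the start of the episode above 0.04 m).
It also fails if it takes over 38 s, if anything falls off the work surface, if the arm or the gripper's body presses on something with over 40 N, if the wrist force passes 120 N, or if a joint passes its speed limit or range.

### The arm

A 6-joint arm with a two-finger parallel gripper is mounted at the origin on a cart in front of the work surface, level with it; the furniture and walls round the work are solid. World frame = base frame: x ahead of the robot, y to its left, z up, the work surface at z = 0. Lengths are in m, angles in rad, forces in N, time in s.
With the tool pointing down it reaches from about 0.3 to 0.875 m from the base axis. Payload 6.4 kg.
Tool frame: the origin (TCP) lies on the centre line of the jaws, within the pads' length; the fingertips stand 19 mm ahead of it and the grasp point (between the pads) is the TCP; z points along the fingers, y is the line along which they close (so a half turn about z gives the same grasp; the last joint's range is limited). The gripper opens to 85 mm and grips with 20 to 120 N. Pads are 22 mm wide; open, the fingers measure 114 mm over their backs; the gripper's body (76 mm by 85 mm) begins 54 mm behind the grasp point. The pads swing forward as they close: fully open they stand 13 mm farther back than shut.
Start: joints at [1.018, 0.181, 1.607, -0, 1.354, -0.206], TCP at [0.195, 0.541, 0.25] pointing down, gripper open.
Joint ranges: [-2.99, 2.99], [-0.89, 2.07], [0.3, 2.58], [-1.14, 4.28], [0, 2.63], [-3.12, 3.12]. Speed limits (rad/s): [2.57, 2.57, 3.01, 3.14, 3.14, 3.14].

### API

Orientations are given as a 3x3 rotation matrix whose columns are the frame's x, y, z axes.
In Python, from station import manip gives the robot as it stands. The module is installed in compiled form; this text tells all that it offers. Calls block until the motion is done:
- manip.move_ptp(position, orientation): joint-space move of the TCP to a pose.
- manip.servo_line(position, attitude=None, speed=0.15): straight line of the TCP; attitude=None keeps the orientation; speed is the mean speed in m/s.
- manip.move_j(angles): joint-space move.
- manip.set_gripper(opening): finger opening in m; the grip force is fixed at half the most; returns when the fingers have stopped.
- manip.wait(seconds).
- manip.ik(position, orientation): joint angles nearest the present ones, or None.
- manip.camera(name): name is "side" or "top" or "wrist"; returns the picture (384x512x3 uint8, blue, green, red); there is no depth.
- manip.get_calibration(name): a dict with "fx", "fy", "cx", "cy" (pixels), "extrinsics" (4x4, takes a point from camera to world coordinates); the wrist camera has in their place "tool_from_camera" (4x4, takes a point from camera to tool coordinates, whose origin is the TCP and whose axes are the flange's). Camera axes: x right, y down, z forward; pixel columns grow to the right and rows downward; lengths in m; the calibration is good to about 2 mm. A picture is of the moment at which its call begins: read the wrist's pose just before it. get_calibration takes no time and is no camera call.
A pose or a line that the arm cannot do raises manip.MotionError and nothing moves.
- manip.sign_off(): hands the job in; it is judged then, once.
Trained networks look in the newest picture that a camera, given by its name, has taken for a name from the list of things; names that differ only in an ending like _2 or _b are one class to them, and where a whole thing is asked for, a point or a joint stands for the part that bears it (a point fixed in the world has none). Each returns a list of dicts, best first, with "confidence" (0 to 1); they miss things now and then, are a little off and sometimes report something else, mostly with a low value. They report only what shows in the picture. A call takes as long as a camera call.
- manip.boxes_of(camera, thing): "uv" ([column, row] in pixels, amid what is visible of it).
- manip.pinpoint(camera, thing): "uv" ([column, row] in pixels: a listed point, or the origin of a listed thing).
Readings, each from a call of its own:
- manip.current_time(): time.
- manip.current_qpos(): joint angles.
- manip.current_qd(): joint speeds.
- manip.current_tau(): joint torques, N m.
- manip.current_position(): TCP position.
- manip.current_tool_rot(): TCP orientation.
- manip.current_wrist_force(): force on the tool from outside, world axes, zero at the start.
- manip.current_ft_torque(): the same for the moment, N m.
- manip.current_width(): finger opening in m.
- manip.current_grasp_force(): force on a finger pad.
Only numpy, scipy, OpenCV 4.12 (cv2) and the standard library are available. Lean on these libraries where they do the work, as an engineer would, in place of code of your own. Each camera call takes 0.05 s, during which the arm holds its last target. There are 200 camera calls.

## Working session

There is one attempt and no reset: what is moved stays moved. The work goes in short steps, each a Python script; the robot and the scene stay as the last script left them, time stands still between calls to the robot, and variables do not carry over. Pictures are saved under pics/ and viewed, at most 10 in all, crops included, and the job is handed in when it is done.

```bash
mkdir -p pics; python3 - <<'E'
from station import manip as m
import cv2,numpy as np
ims=[]
for c in("top","side"):
    im=m.camera(c); ims.append(im); cv2.imwrite(f"pics/{c}0.png",im)
    k=m.get_calibration(c); print(c,k["fx"],k["fy"],k["cx"],k["cy"],np.round(k["extrinsics"],4).tolist())
    for t in("filter_grip","cover_grip","extractor","extractor_lip"):
        print(t,[(np.round(d["uv"],1).tolist(),round(d["confidence"],2)) for d in m.pinpoint(c,t)][:3],[(np.round(d["uv"],1).tolist(),round(d["confidence"],2)) for d in m.boxes_of(c,t)][:3])
print(m.get_calibration("wrist"),m.current_time(),m.current_tool_rot())
E
```

```text
top 406.6408857660754 406.6408857660754 250.69179397745262 188.6943550019863 [[-0.0259, -0.9842, 0.1754, 0.249], [-0.9996, 0.023, -0.0185, 0.0883], [0.0142, -0.1758, -0.9843, 1.1166], [0.0, 0.0, 0.0, 1.0]]
filter_grip [([150.5, 183.2], 0.67), ([334.0, 169.6], 0.58)] [([328.7, 176.8], 0.81)]
cover_grip [([241.9, 173.0], 0.76)] [([242.6, 173.7], 0.81)]
extractor [([154.4, 183.8], 0.63)] [([149.8, 183.0], 0.62)]
extractor_lip [([147.6, 205.7], 0.74)] [([148.9, 183.2], 0.72)]
side 497.73312904968844 497.73312904968844 244.6663869165571 186.77612114327985 [[0.8598, -0.1717, 0.4809, -0.0848], [-0.5105, -0.3067, 0.8033, -0.7693], [0.0096, -0.9362, -0.3514, 0.4447], [0.0, 0.0, 0.0, 1.0]]
filter_grip [([338.3, 239.2], 0.73)] [([334.5, 254.1], 0.86)]
cover_grip [([269.5, 193.5], 0.84)] [([267.6, 209.4], 0.96)]
extractor [([202.0, 179.6], 0.76)] [([202.0, 168.1], 0.98)]
extractor_lip [([181.3, 159.1], 0.83)] [([204.7, 167.2], 0.6)]
{'fx': 337.5709702105358, 'fy': 337.5709702105358, 'cx': 251.57512715643216, 'cy': 191.6842495376687, 'tool_from_camera': array([[-4.89953633e-04, -9.62138988e-01, -2.72558851e-01,
         6.86969173e-02],
       [ 9.99999838e-01, -5.50271456e-04,  1.44864379e-04,
        -2.13476381e-04],
       [-2.89361023e-04, -2.72558736e-01,  9.62139102e-01,
        -1.23820689e-01],
       [ 0.00000000e+00,  0.00000000e+00,  0.00000000e+00,
         1.00000000e+00]])} 0.9 [[-9.40477145e-01  3.39856941e-01  1.34897615e-05]
 [ 3.39856941e-01  9.40477145e-01  1.35371981e-05]
 [-8.08610167e-06  1.73160145e-05 -1.00000000e+00]]
```

View pics/top0.png

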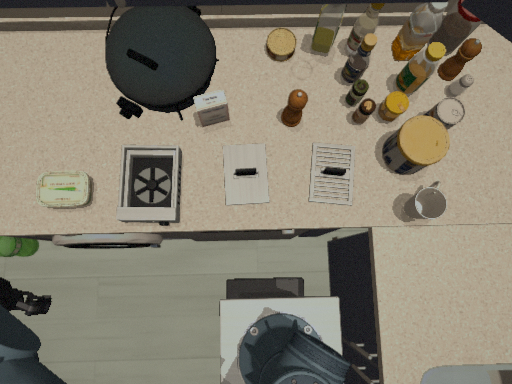

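View pics/side0.png

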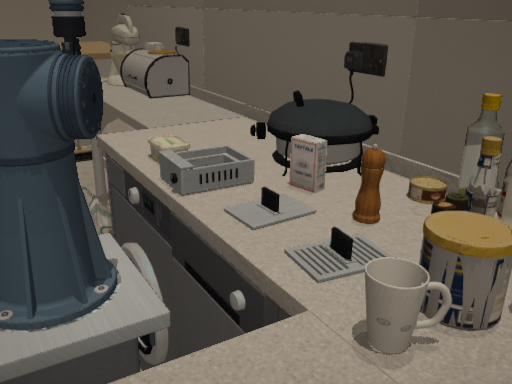

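The top view shows the slatted filter with its grip at about (334,171), the plain cover at (246,172), and the extractor centred at about (150,183) with its dial and lip at the bottom. The side view agrees, with the filter grip at (340,242) and the cover grip at (270,200). The 0.67 hit for filter_grip at (150,183) in the top view is a false report.

```bash
cat >h.py <<'E'
from station import manip as m
import cv2,numpy as np
def cam(c,T=None):
    k=m.get_calibration(c); return k, (k["extrinsics"] if c!="wrist" else T@k["tool_from_camera"])
def tool():
    T=np.eye(4);T[:3,:3]=m.current_tool_rot();T[:3,3]=m.current_position();return T
def ray(c,uv,T=None):
    k,E=cam(c,T); d=E[:3,:3]@np.array([(uv[0]-k["cx"])/k["fx"],(uv[1]-k["cy"])/k["fy"],1]); return E[:3,3],d
def atz(c,uv,z,T=None):
    o,d=ray(c,uv,T); return o+d*(z-o[2])/d[2]
def tri(rs):
    A=0;b=0
    for o,d in rs:
        d=d/np.linalg.norm(d);P=np.eye(3)-np.outer(d,d);A=A+P;b=b+P@o
    return np.linalg.solve(A,b)
def proj(c,p,T=None):
    k,E=cam(c,T); q=np.linalg.inv(E)@np.append(p,1); return np.array([k["fx"]*q[0]/q[2]+k["cx"],k["fy"]*q[1]/q[2]+k["cy"]])
E
python3 - <<'E'
from h import *
np.set_printoptions(precision=4,suppress=True)
for n,z,a,b in(("filter",.04,(334,169.6),(338.3,239.2)),("cover",.04,(241.9,173),(269.5,193.5)),("extr",.0,(154.4,183.8),(202,179.6)),("lip",.069,(147.6,205.7),(181.3,159.1))):
    print(n,atz("top",a,z),atz("side",b,z),tri([ray("top",a),ray("side",b)]))
im=cv2.imread("pics/top0.png")
f=cv2.resize(im[130:230,105:190],None,fx=4.5,fy=4.5,interpolation=cv2.INTER_CUBIC)
g=cv2.resize(im[130:230,290:375],None,fx=4.5,fy=4.5,interpolation=cv2.INTER_CUBIC)
cv2.imwrite("pics/crop1.png",np.hstack([f,g]))
E
```

```text
filter [ 0.4883 -0.1599  0.04  ] [ 0.4791 -0.1599  0.04  ] [ 0.4855 -0.1581  0.0386]
cover [0.4845 0.0907 0.04  ] [0.4957 0.0919 0.04  ] [0.4881 0.0885 0.0418]
extr [0.4681 0.3352 0.    ] [0.453  0.3485 0.    ] [0.4585 0.338  0.0035]
lip [0.3972 0.3365 0.069 ] [0.3914 0.3373 0.069 ] [0.3946 0.3377 0.0686]
```

View pics/crop1.png

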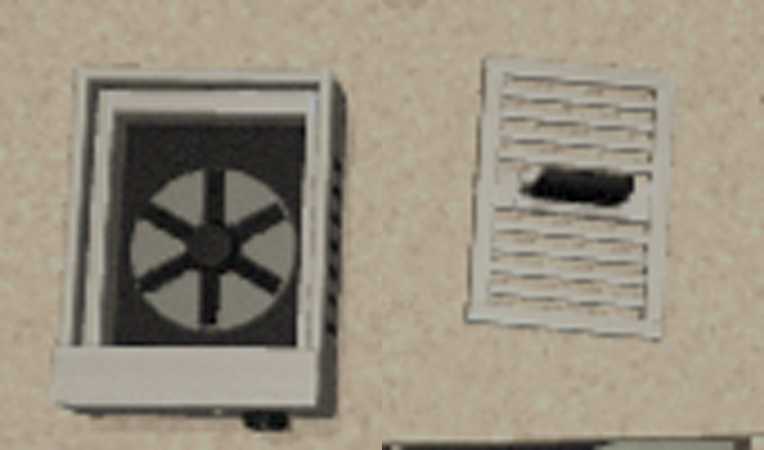

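```bash
python3 - <<'E'
from h import *
np.set_printoptions(precision=4,suppress=True)
R=np.array([[0,1,0],[1,0,0],[0,0,-1.]])
for n,p in(("ext",(.462,.36,.24)),("fil",(.487,-.14,.2))):
    m.move_ptp(p,R); m.wait(.2)
    T=tool(); im=m.camera("wrist"); cv2.imwrite(f"pics/w_{n}.png",im); np.save(f"T_{n}.npy",T); print(T,m.current_time(),m.current_qpos())
    for t in("filter_grip","extractor","extractor_lip"): print(t,[(d["uv"],d["confidence"]) for d in m.pinpoint("wrist",t)][:2])
E
```

```text
[[-0.0024  1.      0.      0.4611]
 [ 1.      0.0024  0.0002  0.361 ]
 [ 0.0002  0.     -1.      0.2401]
 [ 0.      0.      0.      1.    ]] 2.375 [0.4613 0.2131 1.5901 0.0001 1.3383 0.4593]
filter_grip []
extractor [([250.2, 181.7], 0.66)]
extractor_lip [([176.5, 200.4], 0.86)]
[[-0.0013  1.      0.0001  0.4872]
 [ 1.      0.0013  0.     -0.1393]
 [ 0.      0.0001 -1.      0.2   ]
 [ 0.      0.      0.      1.    ]] 4.6 [-0.5133  0.0806  1.826   0.      1.235  -0.5144]
filter_grip [([251.0, 200.8], 0.65)]
extractor []
extractor_lip []
```

View pics/w_ext.png

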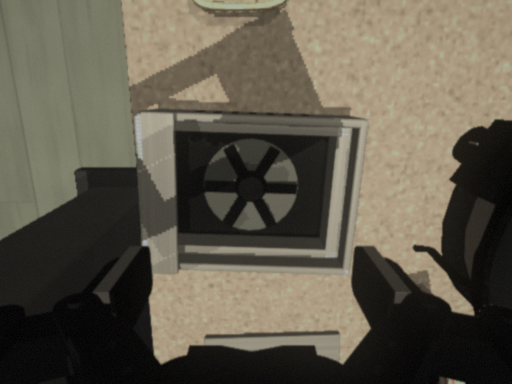

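View pics/w_fil.png

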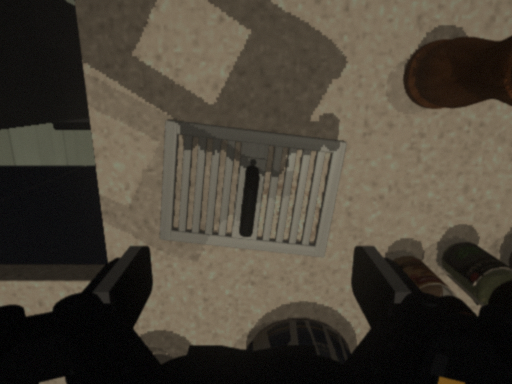

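The wrist view of the extractor shows lip corners at about (136,114), (175,113), (177,271) and (151,273), and far wall corners at (367,118) and (352,273). The wrist view of the filter shows panel corners at about (168,121), (344,142), (325,255) and (162,240), with the grip top running from (254,160) to (246,236). Next I fit planar poses to these corners.

```bash
python3 - <<'E'
from h import *
from scipy.optimize import least_squares
np.set_printoptions(precision=4,suppress=True)
def tp(u,v,left): return ((105 if left else 290-382/4.5)+u/4.5,130+v/4.5)
E=[(101,76,65),(101,-76,65),(-67,76,73),(-67,-76,73)]
F=[(85,60,8),(85,-60,8),(-85,-60,8),(-85,60,8)]
# obs per view
obs={"ext":(E,{"top":[tp(78,69,1),tp(332,72,1),tp(72,346,1),tp(316,349,1)],"wrist":[(367,118),(352,273),(175,113),(177,271)]}),
"fil":(F,{"top":[tp(486,57,0),tp(668,75,0),tp(660,337,0),tp(468,320,0)],"wrist":[(344,142),(325,255),(162,240),(168,121)]})}
for n,(M,o) in obs.items():
    T=np.load(f"T_{n}.npy"); M=np.array(M)/1e3
    def res(p,vs):
        c,s=np.cos(p[2]),np.sin(p[2]);r=[]
        for v in vs:
            for q,uv in zip(M,o[v]): r+=list((proj(v,(p[0]+c*q[0]-s*q[1],p[1]+s*q[0]+c*q[1],q[2]),T)-uv)/(1. if v=="wrist" else 1))
        return np.array(r)
    for vs in(["top"],["wrist"],["top","wrist"]):
        s=least_squares(res,[.47,.34 if n=="ext" else -.16,0],args=(vs,)); print(n,vs,s.x,s.fun.round(1))
E
```

```text
ext ['top'] [ 0.459   0.3337 -0.0213] [ 0.   0.1  0.8 -0.6 -2.9  0.7  2.1 -0.2]
ext ['wrist'] [ 0.4603  0.3395 -0.0283] [ 2.4 -1.  -1.8  1.1 -1.9 -1.7  1.3  2.6]
ext ['top', 'wrist'] [ 0.4602  0.3389 -0.0276] [-1.7 -0.5 -1.  -0.8 -5.   0.1 -0.1 -0.4  2.2 -0.3 -1.9  1.6 -2.1 -0.8
  1.3  3.2]
fil ['top'] [ 0.4846 -0.1608 -0.1123] [-0.8 -0.3  1.  -0.6  0.2  0.4 -0.4  0.4]
fil ['wrist'] [ 0.4861 -0.161  -0.108 ] [ 3.6 -1.2  1.   2.1 -1.6  0.6 -3.  -0.4]
fil ['top', 'wrist'] [ 0.4859 -0.161  -0.1085] [-0.8 -0.7  0.9 -1.2  0.4 -0.1 -0.3  0.   3.5 -1.2  0.8  2.1 -1.8  0.5
 -3.1 -0.4]
```

```bash
python3 - <<'E'
from h import *
from scipy.optimize import least_squares
np.set_printoptions(precision=4,suppress=True)
def tp(u,v): return (105+u/4.5,130+v/4.5)
M=np.array([(101,76,65),(101,-76,65),(-67,76,73),(-67,-76,73)])/1e3
o={"top":[tp(78,69),tp(332,72),tp(59,346),tp(320,349)],"wrist":[(367,118),(352,273),(175,113),(177,271)]}
T=np.load("T_ext.npy")
def tr(p,q):
    c,s=np.cos(p[2]),np.sin(p[2]);return (p[0]+c*q[0]-s*q[1],p[1]+s*q[0]+c*q[1],q[2])
def res(p,vs): return np.concatenate([proj(v,tr(p,q),T)-uv for v in vs for q,uv in zip(M,o[v])])
for vs in(["top"],["wrist"],["top","wrist"]):
    s=least_squares(res,[.46,.34,0],args=(vs,)); print(vs,s.x,s.fun.round(1))
def draw(im,v,sc,off,p):
    im=cv2.resize(im,None,fx=sc,fy=sc,interpolation=cv2.INTER_CUBIC)
    for L in([(101,76,65),(101,-76,65),(-93,-76,65),(-93,76,65)],[(-67,76,73),(-67,-76,73),(-93,-76,73),(-93,76,73)],[(93,68,65),(93,-68,65),(-67,-68,65),(-67,68,65)],[(93,68,45),(93,-68,45),(-67,-68,45),(-67,68,45)]):
        pts=np.array([(proj(v,tr(p,np.array(q)/1e3),T)-off)*sc for q in L]); cv2.polylines(im,[np.int32(pts*16)],True,(0,0,255),1,cv2.LINE_AA,4)
    return im
p=s.x
a=draw(cv2.imread("pics/top0.png")[130:230,105:190],"top",5,(105,130),p)
b=draw(cv2.imread("pics/w_ext.png")[95:295,125:385],"wrist",1.4,(125,95),p)
b=cv2.copyMakeBorder(b,0,a.shape[0]-b.shape[0],0,0,0)
cv2.imwrite("pics/ov.png",np.hstack([a,b]))
E
```

```text
['top'] [ 0.459   0.3351 -0.0294] [-0.2 -0.2  0.5 -0.4 -0.7  0.4  0.4  0.1]
['wrist'] [ 0.4603  0.3395 -0.0283] [ 2.4 -1.  -1.8  1.1 -1.9 -1.7  1.3  2.6]
['top', 'wrist'] [ 0.4602  0.339  -0.0284] [-1.7 -0.5 -1.  -0.8 -2.2  0.1 -1.  -0.4  2.2 -0.4 -2.   1.6 -2.  -1.1
  1.2  3. ]
```

View pics/ov.png

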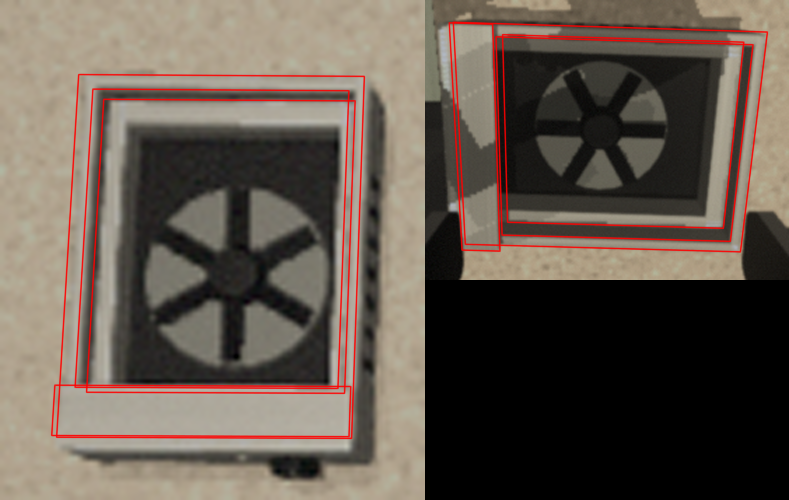

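The overlay fits within a few mm: the top view gives y of about 0.335 and the wrist view 0.3395, so I take extractor x=0.4595, y=0.337, yaw=-0.029. The pocket play covers that spread. Now I grasp the filter.

```bash
cat >>h.py <<'E'
R0=np.array([[0,1,0],[1,0,0],[0,0,-1.]])
def Rz(a): c,s=np.cos(a),np.sin(a); return np.array([[c,-s,0],[s,c,0],[0,0,1]])
def Ry(a): c,s=np.cos(a),np.sin(a); return np.array([[c,0,s],[0,1,0],[-s,0,c]])
EX=np.array([.4595,.337,0]);EY=-.029
def pose(cx,cz,deg):
    "grip pose (world) when panel's bottom -x corner is at (cx,cz) mm in extractor frame, tilted deg"
    t=np.radians(deg);Q=Ry(-t); g=np.array([cx,0,cz])/1e3+Q@np.array([.085,0,.040])
    return EX+Rz(EY)@g, Rz(EY)@Q@R0
E
python3 - <<'E'
from h import *
np.set_printoptions(precision=4,suppress=True)
R=Rz(-.108)@R0; p=np.array([.4856,-.1605,.041])
m.move_ptp(p+[0,0,.06],R); m.servo_line(p,speed=.1); m.wait(.2)
m.set_gripper(0.0); print(m.current_width(),m.current_grasp_force(),m.current_position(),m.current_wrist_force(),m.current_time())
m.servo_line(p+[0,0,.16],speed=.2)
print(m.current_width(),m.current_grasp_force(),m.current_wrist_force())
P,Q=pose(-49,58,15)
P1=P.copy();P1[2]=.21
m.servo_line(P1,Q,speed=.25); m.wait(.4)
print(m.current_position(),P1,m.current_time(),m.current_width())
for c in("top","side"):cv2.imwrite(f"pics/{c}1.png",m.camera(c)); print([(d["uv"],d["confidence"]) for d in m.pinpoint(c,"filter_grip")][:2],proj(c,m.current_position()))
a=cv2.imread("pics/top1.png")[90:250,60:240];b=cv2.imread("pics/side1.png")[60:220,110:290]
cv2.imwrite("pics/both1.png",cv2.resize(np.hstack([a,b]),None,fx=2.2,fy=2.2,interpolation=cv2.INTER_CUBIC))
E
```

```text
0.011090723041221892 59.84453424811363 [ 0.4858 -0.1606  0.0412] [-0.2768 -0.3877  2.0831] 6.85
0.010938835712452464 59.04524892568588 [ 0.1283 -0.4626 -3.8309]
[0.4823 0.3362 0.21  ] [0.4822 0.3363 0.21  ] 10.3417 0.010943592711928754
[([130.9, 158.6], 0.7)] [133.8785 160.4454]
[([210.3, 96.9], 0.83)] [212.9707  99.9957]
```

View pics/both1.png

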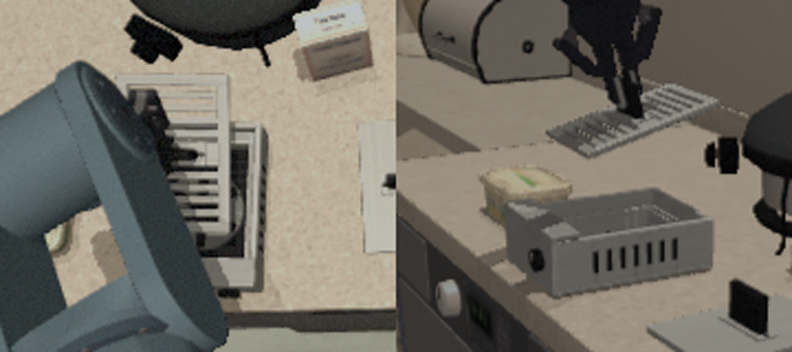

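The filter is held and tilted with its lip edge down. Its far right corner in the top view is at crop (228,76), which is pixel (163.6,124.5). I check y with that corner, then go down in steps while watching the wrist force.

```bash
python3 - <<'E'
from h import *
np.set_printoptions(precision=4,suppress=True)
T=tool(); Q=T[:3,:3]@R0.T
c=T[:3,3]+Q@np.array([.085,-.060,-.032]); print("corner pred",c,proj("top",c),"seen at",atz("top",(163.6,124.5),c[2]))
def go(a,sp):
    P,Rr=pose(*a); m.servo_line(P,Rr,speed=sp); f=m.current_wrist_force(); print(a,P-m.current_position(),f,round(m.current_time(),2)); return f
for a,sp in(((-49,75,15),.12),((-49,58,15),.06),((-69,53,15),.05),((-87,48.5,15),.05)):
    f=go(a,sp)
    if np.linalg.norm(f+[0,0,3.8])>12: print("STOP");break
for c in("top","side"):cv2.imwrite(f"pics/{c}2.png",m.camera(c))
a=cv2.imread("pics/top2.png")[110:230,80:200];b=cv2.imread("pics/side2.png")[100:220,130:270]
cv2.imwrite("pics/both2.png",cv2.resize(np.hstack([a,b]),None,fx=3,fy=3,interpolation=cv2.INTER_CUBIC))
E
```

```text
corner pred [0.5708 0.2737 0.2011] [162.6169 124.1218] seen at [0.5699 0.2714 0.2011]
(-49, 75, 15) [-0.0006 -0.0003 -0.0007] [ 0.2867 -0.0883 -3.1379] 11.31
(-49, 58, 15) [0.0004 0.0002 0.0006] [-0.069  -0.5902 -3.9295] 11.74
(-69, 53, 15) [ 0.0001 -0.0002 -0.0002] [-1.0999 -0.2855 -2.4237] 12.3
(-87, 48.5, 15) [ 0.0002 -0.0001  0.    ] [ 0.7019  0.4914 -3.7561] 12.82
```

View pics/both2.png

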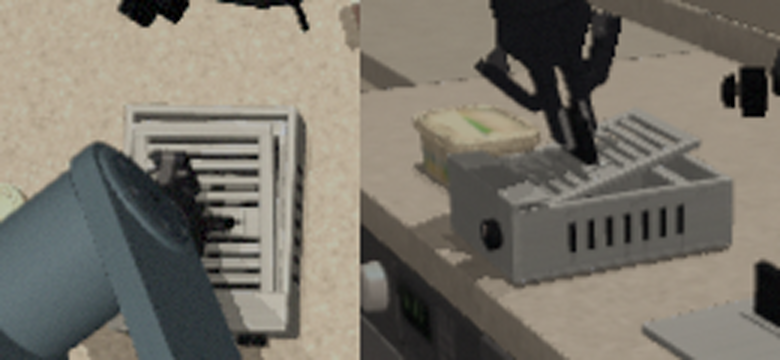

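The lip edge is under the lip with no contact force. After parallax, the gaps suggest the filter sits about 2 mm too far to +y (left edge at 133 against the wall at 127, right edge at 271 against 298), which matches the top camera's 0.335. I shift by that amount and swing the filter down.

```bash
sed -i 's/EX=np.array(\[.4595,.337/EX=np.array([.4595,.335/' h.py; python3 - <<'E'
from h import *
np.set_printoptions(precision=4,suppress=True)
for a,sp in(((-87,48,13),.05),((-87,47.5,10),.04),((-86.5,47,7),.03),((-86.5,46.5,4),.03),((-86,46,2),.03),((-86,46,.5),.02),((-86,45.5,0),.02),((-86,45,0),.01)):
    P,Rr=pose(*a); m.servo_line(P,Rr,speed=sp); f=m.current_wrist_force(); print(a,m.current_position()-P,f,m.current_ft_torque(),round(m.current_time(),2))
    if np.linalg.norm(f+[0,0,3.8])>15: print("STOP");break
for c in("top","side"):cv2.imwrite(f"pics/{c}3.png",m.camera(c))
a=cv2.imread("pics/top3.png")[110:230,80:200];b=cv2.imread("pics/side3.png")[100:220,130:270]
cv2.imwrite("pics/both3.png",cv2.resize(np.hstack([a,b]),None,fx=3,fy=3,interpolation=cv2.INTER_CUBIC))
E
```

```text
(-87, 48, 13) [ 0.0008 -0.0001  0.0002] [ 0.4267 -0.7235 -3.9504] [0.0079 0.2476 0.0124] 13.18
(-87, 47.5, 10) [ 0.0005 -0.0001  0.    ] [-0.3455 -0.0267 -4.4308] [0.0118 0.181  0.0203] 13.46
(-86.5, 47, 7) [ 0.0001 -0.0001 -0.    ] [-0.6128 -0.168  -3.6491] [0.0235 0.167  0.0073] 13.79
(-86.5, 46.5, 4) [ 0.0001 -0.0001 -0.    ] [ 0.0225  0.883  -3.2909] [-0.0116  0.0627 -0.0818] 14.12
(-86, 46, 2) [ 0.0001 -0.      0.0001] [ 0.33   -0.4264 -1.8882] [ 0.0455  0.0996 -0.0057] 14.4
(-86, 46, 0.5) [ 0.0002 -0.      0.0001] [-0.69   -0.1314 -2.5215] [ 0.0195  0.0632 -0.04  ] 14.68
(-86, 45.5, 0) [0.0001 0.0002 0.0006] [-2.196  -0.9666  4.0531] [-0.1795  0.4495  0.0502] 14.93
(-86, 45, 0) [0.0002 0.0002 0.0012] [-3.9154 -2.0157  9.2938] [-0.3117  0.7676  0.0376] 15.18
```

View pics/both3.png

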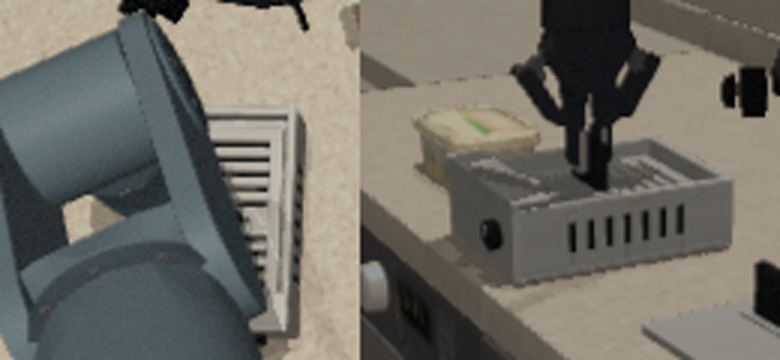

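The filter is seated: contact came at the expected height and the panel lies inside the walls. I release, retreat and check.

```bash
python3 - <<'E'
from h import *
np.set_printoptions(precision=4,suppress=True)
m.set_gripper(.04); m.wait(.3)
p=m.current_position(); m.servo_line(p+[0,0,.15],speed=.15); q=m.current_qpos()
m.servo_line(p+[-.12,-.2,.2],speed=.25); m.wait(.4)
print(m.current_time(),m.current_wrist_force())
u={}
for c in("top","side"):
    cv2.imwrite(f"pics/{c}4.png",m.camera(c))
    for t in("filter_grip","cover_grip"):
        d=m.pinpoint(c,t); print(c,t,[(np.round(e["uv"],1),round(e["confidence"],2)) for e in d[:2]]); u[c,t]=d[0]["uv"] if d else None
for t in("filter_grip","cover_grip"):
    if u["top",t] is not None and u["side",t] is not None: x=tri([ray("top",u["top",t]),ray("side",u["side",t])]); print(t,x,Rz(-EY)@(x-EX))
a=cv2.imread("pics/top4.png")[110:230,80:200];b=cv2.imread("pics/side4.png")[100:220,130:270]
cv2.imwrite("pics/both4.png",cv2.resize(np.hstack([a,b]),None,fx=3,fy=3,interpolation=cv2.INTER_CUBIC))
E
```

```text
18.6167 [0.301  0.5375 0.6953]
top filter_grip [(array([144.7, 182.7]), 0.82)]
top cover_grip [(array([243.1, 174.1]), 0.7)]
side filter_grip [(array([204.1, 148.3]), 0.85)]
side cover_grip [(array([269.8, 192.7]), 0.94)]
filter_grip [0.4555 0.3402 0.0873] [-0.0041  0.0051  0.0873]
cover_grip [0.4852 0.0849 0.0453] [ 0.0329 -0.2493  0.0453]
```

View pics/both4.png

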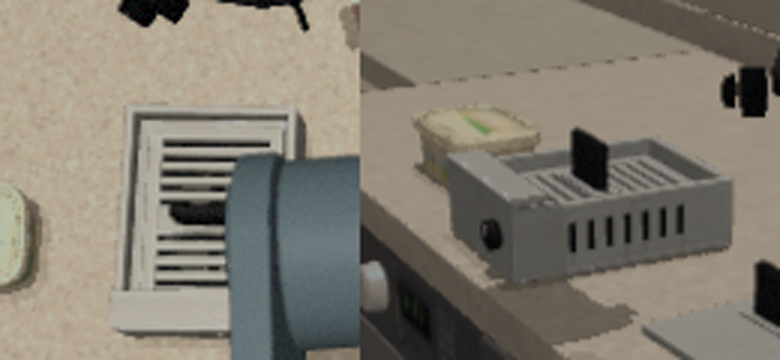

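The filter lies flat below the walls with its near edge under the lip. The grip is about 5 mm from centre at z of about 0.087, the cover has not moved, and the gripper is clear of everything.

```bash
python3 -c "
from station import manip as m
print(m.sign_off())"
```

```text
the job is handed in; nothing more can be done
None
```

The filter is seated flat in the extractor with one short edge under the lip, released and handed in at about 19 s; the last pictures put its grip about 6 mm from the pocket's centre and the cover plate within measurement error of where it lay, but sign-off returned no verdict.

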